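Load the marking machine and latch its guard

TASK

Put the steel block into the square nest of the marking machine, sitting flat between the corner stops. Then push the clear sliding guard shut until its spring catch clicks and holds it; push steadily, without slamming the guard or forcing it against its stop, and leave the other things on the table where they are.

Things in the scene. Friction and masses are not known exactly. Their poses are not given: they have to be found in the camera images.
- steel_block: plain ground steel block, 52 x 52 mm and 30 mm high, about 0.55 kg, loose on the table to the left of the machine (not the one far at the back). Origin at the centre of its underside, z up. It goes into the nest, any way round. When setting it down hold it by the sides that face machine +x and -x: along y the housing and the open guard leave little room for wide fingers.
- marking_machine: grey bench marking machine, fixed; base x -92 to 92, y -217 to 178 mm, top at z 18 mm. Origin on the table under the base, z up. Grey housing (148 mm wide, top at z 80) from y 70 to 172; before it the open bay with the nest. The clear guard starts over the -y end of the base and shuts along +y, over the bay and the housing's front. Pressing on machine or guard with over 20 N damages it.
- nest (a point): centre of the nest floor, 30 mm above the table, at machine x 0, y +6 mm; axes as the machine's. Floor 74 x 74 mm. Four L-shaped corner stops, 8 mm high above the floor and 5 mm thick, leave a 62 x 62 mm square for the 52 mm block, its sides along the machine's x and y; the middle 42 mm of each side is open between the stops, for fingers.
- guard (a joint): how far the guard stands open, m: starts at 0.150 to 0.162, smaller is further shut (moves along machine +y). Sliding friction 1 to 2 N. The catch holds it at a value anywhere from 0.003 to 0.035, depending on where the catch is set. If the catch has not clicked, the guard springs back to about 0.05 or more when let go. Closing faster than 0.3 m/s counts as slamming.
- push_pad (a point): centre of the outer face of the black push pad on the guard's upright end plate, 55 mm above the table; moves with the guard; axes as the machine's. Pad 70 mm wide (x), from z 32 to 78 mm, faces machine -y: push on it along +y. With the guard open by 0.16 m it is at machine y -208 mm; the base plate reaches 9 mm beyond.
- guard_front (a point): middle of the guard's leading end, on top (z 88 mm), 163 mm before the pad in machine +y; moves with the guard; axes as the machine's. The guard is a hollow clear hood 164 mm wide (172 at its front posts), open at the leading end and below, so it passes over the block in the nest. A steel striker bar, 6 mm high, stands on top 9 mm behind this point.
- housing_top (a point): point on the housing's top, z 80 mm, machine x 0, y 120 mm. The spring catch, bolted here, is adjustable by 32 mm along y; its setting is not measured and must be found by feel. Its click adds 3 to 5 N to the push. A stop that is part of it follows some 2 mm after the click; there the force rises steeply. Pressing to about 14 N at the stop is safe and makes sure of the click.
- buffer (a joint): how far the guard has pressed in the two sprung buffer pins at the housing's sides, m; 0 until the guard joint is below 0.05. They push the guard open with 2.5 N, rising by 0.06 N a mm, so with friction and catch the push peaks at about 7 to 11 N just before the click.
- cork_block: cork sanding block, 58 x 105 x 36 mm, a bystander. Origin at the centre of its underside.
- wood_plug: turned wooden half ball, 38 mm across and 22 mm high, a bystander. Origin at the centre of its underside.
- mdf_wedge: triangular fibreboard offcut, 60 x 88 x 35 mm, a bystander. Origin at the centre of its underside.
Not all that is in view belongs to the job. Leave any blue or turquoise look-alike of the steel_block alone.

How it is judged:
On the way:
1. the steel block sits in the nest, released, the guard still open (horizontal distance between steel_block and nest below 0.008 m and z of steel_block in the frame of nest between -0.003 and 0.003 m and contact force between the fingers and steel_block below 0.2 N and value of joint guard above 0.1 m), for 0.2 s.
At the end, for the whole second after the job is handed in: The guard stays shut by itself, held by the catch (joint value under 0.042, at rest), and the steel block lies flat in the nest (within 8 mm of its centre and 3 mm of its floor height), at rest (value of joint guard below 0.042 m and velocity of joint guard between -0.01 and 0.01 m/s and horizontal distance between steel_block and nest below 0.008 m and z of steel_block in the frame of nest between -0.003 and 0.003 m and angle between steel_block's own z axis and vertical below 0.06 rad and linear speed of steel_block below 0.02 m/s); the robot touches nothing.
It fails at once if the robot presses on the machine or its guard with more than 20 N (contact force between any of the fingers, the arm and marking_machine above 20 N).
It fails at once if the guard is slammed (closing faster than 0.3 m/s) (velocity of joint guard below -0.3 m/s).
It fails at once if a bystander is moved by more than 20 mm (distance of any of cork_block, wood_plug, mdf_wedge from where it was at the start of the episode above 0.02 m).
It also fails if it takes over 58 s, if anything falls off the work surface, if the arm or the gripper's body presses on something with over 40 N, if the wrist force passes 120 N, or if a joint passes its speed limit or range.

ROBOT

A 7-joint arm with a two-finger parallel gripper is mounted at the origin on a cart in front of the work surface, level with it; the furniture and walls round the work are solid. World frame = base frame: x ahead of the robot, y to its left, z up, the work surface at z = 0. Lengths are in m, angles in rad, forces in N, time in s.
With the tool pointing down it reaches from about 0.425 to 0.875 m from the base axis. Payload 4.7 kg.
Tool frame: the origin (TCP) lies at the very end of the fingers, on their centre line; the grasp point (between the pads) lies 19 mm behind it; z points along the fingers, y is the direction in which the jaws open and shut (so a half turn about z gives the same grasp; the last joint's range is limited). The gripper opens to 87 mm and grips with 3 to 60 N. Pads are 19 mm wide; open, the fingers measure 117 mm over their backs; the gripper's body (75 mm by 190 mm) begins 51 mm behind the grasp point.
Start: joints at [1.334, 0.321, -0.07, 1.45, 0.023, 1.371, -0.057], TCP at [0.161, -0.63, 0.223] pointing down, gripper open.
Joint ranges: [-2.86, 2.86], [-0.3, 2.09], [-1.38, 1.24], [0.06, 2.45], [-1.56, 4.7], [0.09, 2.05], [-2.69, 2.69]. Speed limits (rad/s): [2.57, 2.57, 3.14, 3.14, 3.14, 3.14, 3.14].

INTERFACE

Orientations are given as a rotation vector (axis times angle).
In Python, from bench import ctrl gives the robot as it stands. The module is installed in compiled form; this text tells all that it offers.
- The arm moves only by the tool move_arm, never from a script. Its arguments are lists of equal length, an entry for each row: "dp": the shift along the tool's x, y, z in units of 30 mm (1.0 is 30 mm), a list of three; "turn": the turn about the tool's z in units of 5 degrees (1.0 is 5 degrees); "jaw": the opening, from -1 (shut) to 1 (fully open). A call has 1 to 5 rows; each row is the pose to reach, as a shift and turn from the pose commanded when the call began, along the tool's axes at that moment; what a row does not reach only later rows make up. A row lasts 1/10 s, in which the tool goes at most 50 mm and 8.59 degrees, less where a joint would pass 70% of its speed; a pose out of reach is approached as far as the arm can. A call with a gripper value outside its range is refused whole. The fingers move at their own pace and stop on an object; "grip_force" is the grip in N (left out, the last holds). Time passes only in rows, so rows that repeat a pose let the fingers close. It gives the time, the measured TCP pose, the force and the opening at its end, in the units of the state.
- ctrl.get_state(): the state, without advancing time (a new reading comes with each control period).
- ctrl.get_image(name): name is "side" or "top"; returns the picture (400x640x3 uint8, red, green, blue); there is no depth.
- ctrl.camera_info(name): a dict with "intrinsics" (3x3 intrinsics, pixels), "dist" ([k1, k2, p1, p2, k3] as OpenCV has them; the pictures are not rectified), "extrinsics" (4x4, takes a point from world to camera coordinates). Camera axes: x right, y up, looking along -z (the intrinsics and any distortion apply to the point x, -y, -z); pixel columns grow to the right and rows downward; lengths in m; the calibration is good to about 2 mm. A picture is of the moment at which its call begins. camera_info takes no time and is no camera call.
- ctrl.close_job(): hands the job in, once; it reports no verdict.
Trained networks look in the newest picture that a camera, given by its name, has taken for a name from the list of things; names that differ only in an ending like _2 or _b are one class to them, and where a whole thing is asked for, a point or a joint stands for the part that bears it (a point fixed in the world has none). Each returns a list of dicts, best first, with "confidence" (0 to 1); they miss things now and then, are a little off and sometimes report something else, mostly with a low value. They report only what shows in the picture. A call takes as long as a camera call. They do not tell look-alikes from the thing itself.
- ctrl.look_for(camera, target): "rect" ([centre column, centre row, width, height] in pixels, round what is visible of it).
- ctrl.masks_of(camera, target): "region" (400x640 bool, what is visible of it) and "rect" ([centre column, centre row, width, height] in pixels, round what is visible of it).
The state is a dict: "time": time; "joint_positions": joint angles; "qd": joint speeds; "joint_torque": joint torques, N m; "position": TCP position; "tool_rot": TCP orientation; "ft_force": force on the tool from outside, world axes, zero at the start; "torque": the same for the moment, N m; "grip_width": opening from 0.0 (shut) to 1.0 (fully open).
Only numpy, scipy, OpenCV 4.12 (cv2) and the standard library are available. Lean on these libraries where they do the work, as an engineer would, in place of code of your own. Each camera call takes 0.05 s, during which the arm holds its last target. There are 200 camera calls.

## Working session

There is one attempt and no reset: what is moved stays moved. The work goes in short steps, Python scripts to look and compute and a tool call to move; the robot and the scene stay as the last step left them, time stands still between calls to the robot, and variables do not carry over. Pictures are saved under pics/ and viewed, about 8 in all and at most 12, crops included, and the job is handed in when it is done.

Besides the shell and the picture viewer there is one more tool, called after "Request:" as name(argument=value, ...), one argument or row to a line, values as JSON. move_arm: Moves the arm, as the interface text tells. Its arguments: {"type":"object","properties":{"dp":{"type":"array","items":{"type":"array","items":{"type":"number"}}},"turn":{"type":"array","items":{"type":"number"}},"jaw":{"type":"array","items":{"type":"number"}},"grip_force":{"type":"number"}},"required":["dp","turn","jaw"]}

```bash
mkdir -p pics; python3 - <<'E'
from bench import ctrl
import cv2, numpy as np
s=ctrl.get_state(); print({k:np.round(v,3).tolist() for k,v in s.items()})
for n in("top","side"):
    im=ctrl.get_image(n); cv2.imwrite(f"pics/{n}0.png",im[:,:,::-1])
    c=ctrl.camera_info(n); print(n,np.round(c["intrinsics"],2).tolist(),c["dist"],np.round(c["extrinsics"],4).tolist())
    for t in("steel_block","marking_machine","push_pad","nest","cork_block","guard"):
        print(t,[(np.round(d["rect"]).tolist(),round(d["confidence"],2)) for d in ctrl.look_for(n,t)])
a=cv2.imread("pics/top0.png");b=cv2.imread("pics/side0.png")
E
```

```text
{'time': 0.0, 'joint_positions': [1.334, 0.322, -0.07, 1.452, 0.023, 1.371, -0.057], 'qd': [-0.001, 0.0, -0.0, -0.001, -0.0, -0.0, -0.0], 'joint_torque': [0.0, -49.129, -0.404, -31.253, -0.064, 0.044, 0.0], 'position': [0.161, -0.629, 0.221], 'tool_rot': [-3.115, -0.393, 0.001], 'ft_force': [-0.973, -0.926, -0.889], 'torque': [0.016, 0.057, -0.023], 'grip_width': 1.0}
top [[407.72, 0.0, 320.81], [0.0, 407.72, 200.88], [0.0, 0.0, 1.0]] [-0.08808464  0.          0.          0.          0.        ] [[-0.0106, -0.9996, 0.025, 0.0435], [0.9969, -0.0086, 0.0783, -0.5221], [-0.0781, 0.0257, 0.9966, -1.4194], [0.0, 0.0, 0.0, 1.0]]
steel_block [([251.0, 254.0, 18.0, 19.0], 0.79), ([252.0, 220.0, 20.0, 21.0], 0.65), ([288.0, 246.0, 21.0, 24.0], 0.62), ([202.0, 182.0, 31.0, 22.0], 0.52)]
marking_machine [([337.0, 195.0, 112.0, 64.0], 0.64)]
push_pad [([370.0, 190.0, 55.0, 58.0], 0.84)]
nest [([338.0, 193.0, 115.0, 68.0], 0.66)]
cork_block [([250.0, 162.0, 24.0, 33.0], 0.6)]
guard [([368.0, 189.0, 52.0, 57.0], 0.61)]
side [[507.16, 0.0, 320.39], [0.0, 507.16, 205.79], [0.0, 0.0, 1.0]] [-0.12392151  0.          0.          0.          0.        ] [[-0.8388, -0.5445, 0.0031, 0.4478], [0.3321, -0.507, 0.7954, -0.21], [-0.4315, 0.6682, 0.6061, -1.3514], [0.0, 0.0, 0.0, 1.0]]
steel_block [([286.0, 278.0, 27.0, 20.0], 0.83), ([343.0, 264.0, 28.0, 28.0], 0.82), ([325.0, 296.0, 18.0, 25.0], 0.78), ([315.0, 206.0, 105.0, 101.0], 0.55)]
marking_machine [([317.0, 205.0, 101.0, 106.0], 0.89)]
push_pad [([335.0, 181.0, 65.0, 52.0], 0.71), ([320.0, 205.0, 106.0, 100.0], 0.67)]
nest [([318.0, 206.0, 104.0, 106.0], 0.81)]
cork_block [([224.0, 251.0, 34.0, 36.0], 0.95), ([319.0, 205.0, 107.0, 102.0], 0.39)]
guard [([334.0, 178.0, 68.0, 55.0], 0.94), ([422.0, 179.0, 11.0, 10.0], 0.56)]
```

```bash
python3 - <<'E'
import cv2
a=cv2.imread("pics/top0.png")[130:290,180:420]; cv2.imwrite("pics/top0c.png",cv2.resize(a,(780,520),interpolation=cv2.INTER_CUBIC))
a=cv2.imread("pics/side0.png")[130:330,180:440]; cv2.imwrite("pics/side0c.png",cv2.resize(a,(780,600),interpolation=cv2.INTER_CUBIC))
E
```

```text
(no output)
```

View pics/top0c.png

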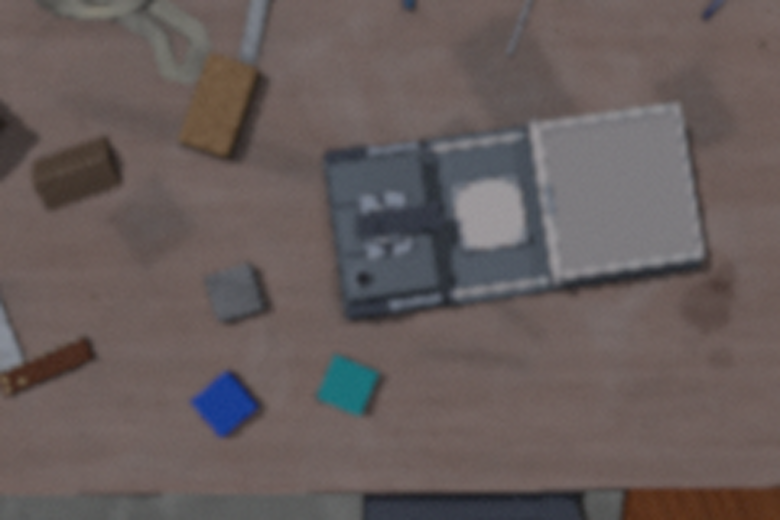

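View pics/side0c.png

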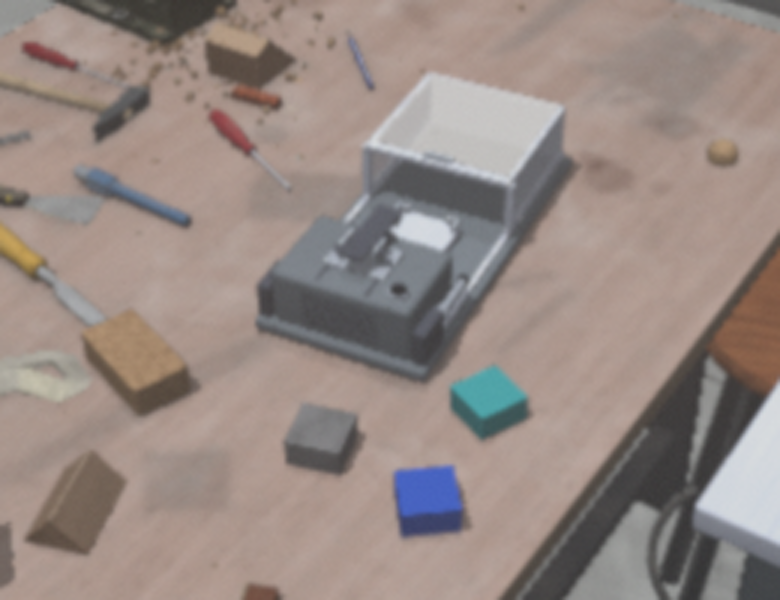

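The grey block, at top (253,220) and side (287,276), is the steel one. The look-alikes are blue at top (249,254) and teal at top (287,248). The machine's housing points to world +y (left), and the guard is open at the right. Next I fit the poses using silhouettes.

```bash
cat > h.py <<'E'
import cv2, numpy as np
from bench import ctrl
CI={n:ctrl.camera_info(n) for n in("top","side")}
F=np.diag([1.,-1,-1])
def proj(n,P):
    c=CI[n]; E=F@np.array(c["extrinsics"])[:3]
    return cv2.projectPoints(np.float64(P).reshape(-1,1,3),cv2.Rodrigues(E[:,:3])[0],E[:,3],np.float64(c["intrinsics"]),np.float64(c["dist"]))[0][:,0]
def ray(n,uv,z):
    c=CI[n]; E=F@np.array(c["extrinsics"])[:3]
    d=cv2.undistortPoints(np.float64([[uv]]),np.float64(c["intrinsics"]),np.float64(c["dist"]))[0,0]
    o=-E[:,:3].T@E[:,3]; v=E[:,:3].T@np.array([*d,1]); return o+v*(z-o[2])/v[2]
def world(p,P):
    c,s=np.cos(p[2]),np.sin(p[2]); P=np.float64(P)
    return np.c_[p[0]+c*P[:,0]-s*P[:,1],p[1]+s*P[:,0]+c*P[:,1],P[:,2]]
def box(x0,x1,y0,y1,z0,z1): return [(x,y,z) for x in(x0,x1) for y in(y0,y1) for z in(z0,z1)]
S=4
def sil(n,p,boxes):
    m=np.zeros((400*S,640*S),np.uint8)
    for b in boxes:
        q=(proj(n,world(p,b))+.5)*S
        cv2.fillConvexPoly(m,cv2.convexHull(np.int32(np.round(q))),1)
    return cv2.resize(m.astype(np.float32),(640,400),interpolation=cv2.INTER_AREA)
def iou(p,boxes,masks):
    t=0
    for n,m in masks.items():
        s=sil(n,p,boxes); t+=np.minimum(s,m).sum()/np.maximum(s,m).sum()
    return -t/len(masks)
BL=[box(-.026,.026,-.026,.026,0,.03)]
def mach(g): return [box(-.092,.092,-.217,.178,0,.018),box(-.074,.074,.07,.172,.018,.08),box(-.082,.082,-.043-g,.115-g,.018,.088)]
E
python3 - <<'E'
from h import *
from scipy.optimize import minimize
for n in CI: print(n, "cam at", np.round(np.linalg.inv(CI[n]["extrinsics"])[:3,3],3))
for n,uv,z in(("top",(253,220),.03),("side",(287,276),.015),("top",(330.8,195.5),.03)): print(ray(n,uv,z))
def pick(n,t,uv):
    r=[d for d in ctrl.masks_of(n,t) if np.hypot(d["rect"][0]-uv[0],d["rect"][1]-uv[1])<12]
    return r[0]["region"].astype(np.float32) if r else None
bm={n:pick(n,"steel_block",uv) for n,uv in(("top",(253,220)),("side",(287,277)))}
mm={n:pick(n,"marking_machine",uv) for n,uv in(("top",(337,195)),("side",(318,205)))}
np.savez("masks.npz",**{f"b{n}":m for n,m in bm.items() if m is not None},**{f"m{n}":m for n,m in mm.items() if m is not None})
def fit(f,x0,d): 
    x0=np.array(x0); sx=np.vstack([x0]+[x0+np.eye(len(x0))[i]*d[i] for i in range(len(x0))])
    r=minimize(f,x0,method="Nelder-Mead",options=dict(initial_simplex=sx,xatol=1e-4,fatol=1e-5)); return np.round(r.x,4),round(r.fun,3)
p0=ray("top",(253,220),.03)[:2]; q0=ray("top",(330.8,195.5),.03)[:2]
for sel in(("top","side"),("top",),("side",)):
    m={n:bm[n] for n in sel if bm[n] is not None}
    if m: print("block",sel,*min((fit(lambda p:iou(p,BL,m),[*p0,a],[.01,.01,.2]) for a in(.1,.4,-.3)),key=lambda r:r[1]))
    m={n:mm[n] for n in sel if mm[n] is not None}
    if m: print("machine",sel,fit(lambda p:iou(p,mach(np.clip(p[3]/10,.15,.162)),m),[*q0,.14,1.56],[.01,.01,.1,.05]))
E
```

```text
top cam at [0.41  0.075 1.454]
side cam at [-0.138  1.04   0.985]
[0.45690413 0.2759576  0.03      ]
[0.45860492 0.28013638 0.015     ]
[0.54038861 0.00341841 0.03      ]
block ('top', 'side') [0.4599 0.2816 0.3152] -0.896
machine ('top', 'side') (array([ 0.545 , -0.0022,  0.1366,  1.602 ]), np.float64(-0.907))
block ('top',) [0.4597 0.283  0.3038] -0.899
machine ('top',) (array([5.4410e-01, 1.2000e-03, 1.3690e-01, 1.6136e+00]), np.float64(-0.926))
block ('side',) [0.4603 0.2797 0.348 ] -0.926
machine ('side',) (array([ 0.5469, -0.0076,  0.1323,  1.6353]), np.float64(-0.91))
```

```bash
cat > ov.py <<'E'
from h import *
def overlay(n,fn,out,M,B,g,c,k,nest=True):
    x0,y0,w,h=c; im=cv2.resize(cv2.imread(fn)[y0:y0+h,x0:x0+w],None,fx=k,fy=k,interpolation=cv2.INTER_CUBIC)
    def loop(p,P,col): 
        q=(proj(n,world(p,P))+.5-[x0,y0])*k-.5; cv2.polylines(im,[np.int32(np.round(q*8))],True,col,1,cv2.LINE_AA,3)
    r=lambda a,b,c,d,z:[(a,c,z),(b,c,z),(b,d,z),(a,d,z)]
    loop(M,r(-.092,.092,-.217,.178,.018),(0,0,255)); loop(M,r(-.074,.074,.07,.172,.08),(0,255,255))
    loop(M,r(-.082,.082,-.043-g,.115-g,.088),(0,255,0)); loop(M,r(-.037,.037,-.031,.043,.03),(255,0,255))
    loop(B,r(-.026,.026,-.026,.026,B[3]+.03),(0,255,0)); loop(B,r(-.026,.026,-.026,.026,B[3]),(0,0,255))
    cv2.imwrite(out,im)
E
python3 - <<'E'
from ov import *
M=[.545,-.0022,.1366];B=[.4599,.2816,.3152,0]
overlay("top","pics/top0.png","a.png",M,B,.158,(240,150,160,90),5)
overlay("side","pics/side0.png","b.png",M,B,.158,(255,145,130,150),4)
a=cv2.imread("a.png");b=cv2.imread("b.png")
cv2.imwrite("pics/ovt.png",a);cv2.imwrite("pics/ovs.png",b)
E
```

```text
(no output)
```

View pics/ovt.png

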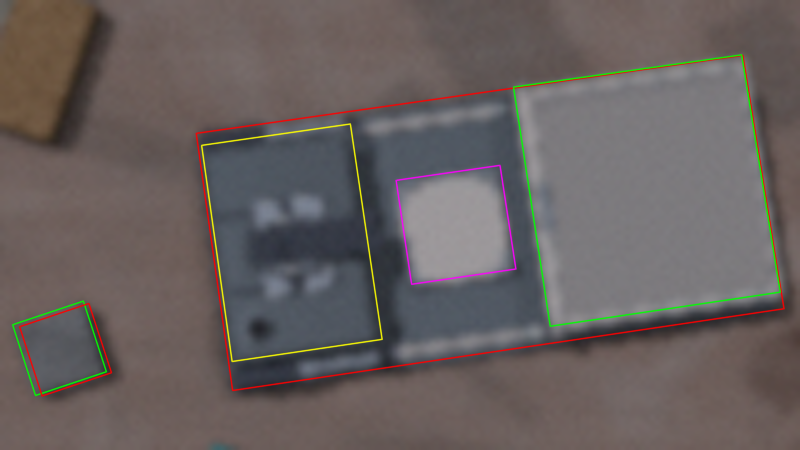

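View pics/ovs.png

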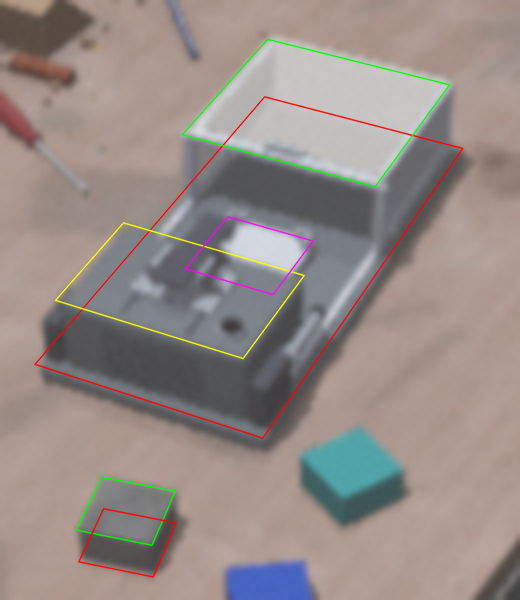

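```bash
cat > edge.py <<'E'
from h import *
from scipy.optimize import minimize
def edgefit(sets,x0,d):
    # sets: (cam, png, fn(param)->list of (segment a,b)) ; score=mean gradient magnitude
    G=[]
    for n,fn,f in sets:
        im=cv2.GaussianBlur(cv2.imread(fn).astype(np.float32),(0,0),.8)
        G.append((n,f,np.hypot(cv2.Sobel(im,-1,1,0),cv2.Sobel(im,-1,0,1)).max(2)))
    def cost(x):
        t=0
        for n,f,g in G:
            P=np.vstack([np.linspace(a,b,60)[4:-4] for a,b in f(x)]); q=proj(n,world(x[:3],P)).astype(np.float32)
            t-=np.minimum(cv2.remap(g,q[:,:1],q[:,1:],cv2.INTER_CUBIC),120).mean()
        return t
    best=None
    for s in(1,-1):
        x=np.array(x0,float); sx=np.vstack([x]+[x+s*np.eye(len(x))[i]*d[i] for i in range(len(x))])
        r=minimize(cost,x,method="Nelder-Mead",options=dict(initial_simplex=sx,xatol=1e-5,fatol=1e-4))
        if best is None or r.fun<best.fun: best=r
    return np.round(best.x,4),round(best.fun,2)
E
python3 - <<'E'
from edge import *
C=lambda a,b,c,d,z:[(a,c,z),(b,c,z),(b,d,z),(a,d,z)]
L=lambda q,idx:[(q[i],q[(i+1)%4]) for i in idx]
base=lambda z:C(-.092,.092,-.217,.178,z)
hous=C(-.074,.074,.07,.172,.08)
top=lambda x:L(base(.018),[1,2])+L(hous,[0,1,2,3])
top2=lambda x:[((-.092,-.02,.018),(-.092,.178,.018)),((.092,-.02,.018),(.092,.178,.018)),((-.092,.178,.018),(.092,.178,.018))]
ho=lambda x:L(hous,[0,1,2,3])
def hood(x): g=x[3]/10;return L(C(-.082,.082,-.043-g,.115-g,.088),[0,1,3])
sd=lambda x:[((-.092,-.2,.018),(-.092,.178,.018)),((-.092,.178,0),(.092,.178,0)),((-.092,-.2,0),(-.092,.178,0))]+L(hous,[2,3])
T,Sd=("top","pics/top0.png"),("side","pics/side0.png"); x0=[.545,-.0022,.1366]
d=[.004,.004,.03]
print("top",edgefit([(*T,lambda x:top2(x)+ho(x))],x0,d)); print("top housing",edgefit([(*T,ho)],x0,d)); print("top base",edgefit([(*T,top2)],x0,d))
print("top hood",edgefit([(*T,hood)],x0+[1.58],d+[.03]))
print("side",edgefit([(*Sd,sd)],x0,d)); print("both",edgefit([(*T,lambda x:top2(x)+ho(x)),(*Sd,sd)],x0,d))
bt=lambda x:L(C(-.026,.026,-.026,.026,.03),range(4))
print("block",[edgefit(s,[.4599,.2816,.3152],[.003,.003,.05]) for s in([(*T,bt)],[(*Sd,bt)],[(*T,bt),(*Sd,bt)])])
im=cv2.imread("pics/top0.png").astype(int)
m=(im.min(2)>135).astype(np.uint8);m[:, :318]=0;m[:,342:]=0;m[:184]=0;m[208:]=0
n,l,st,ce=cv2.connectedComponentsWithStats(m);i=1+st[1:,4].argmax();print("white",st[i],ce[i],ray("top",ce[i],.03),"nest pred",world(x0,[(0,.006,.03)]))
E
```

```text
top (array([0.5465, 0.0035, 0.1435]), np.float64(-72.24))
top housing (array([0.5455, 0.004 , 0.1317]), np.float64(-68.46))
top base (array([0.536 , 0.0007, 0.1092]), np.float64(-84.48))
top hood (array([ 0.5442, -0.0024,  0.1333,  1.6035]), np.float64(-116.47))
side (array([ 0.5376, -0.0026,  0.1158]), np.float64(-107.25))
both (array([ 0.5369, -0.0006,  0.1147]), np.float64(-172.95))
block [(array([0.4598, 0.284 , 0.2907]), np.float64(-63.86)), (array([0.4585, 0.2812, 0.2705]), np.float64(-114.88)), (array([0.4594, 0.2826, 0.2663]), np.float64(-174.77))]
white [321 186  20  20 331] [330.56797583 195.42900302] [0.54064565 0.00423084 0.03      ] nest pred [[0.54418295 0.00374411 0.03      ]]
```

```bash
cat > plan.py <<'E'
import numpy as np
def phi_of(rv):
    from scipy.spatial.transform import Rotation as R
    y=R.from_rotvec(rv).as_matrix()[:,1]; return np.arctan2(y[1],y[0])
def plan(cur,wps,step=.045,tstep=1.5,dec=2):
    cur=np.array(cur,float); rows=[]; a=cur.copy()
    for w in wps:
        w=np.array(w,float); s=w[4] if len(w)>4 else step; w=w[:4]
        n=max(1,int(np.ceil(max(np.linalg.norm(w[:3]-a[:3])/s,abs(w[3]-a[3])/np.radians(5*tstep))-.02)))
        rows+=[a+(w-a)*(i+1)/n for i in range(n)]; a=w
    for k in range(0,len(rows),5):
        f=cur[3]; dp=[];tu=[]
        for r in rows[k:k+5]:
            d=r[:3]-cur[:3]; dp.append([round(v/.03,dec)+0. for v in(-np.sin(f)*d[0]+np.cos(f)*d[1],np.cos(f)*d[0]+np.sin(f)*d[1],-d[2])]); tu.append(round(-np.degrees(r[3]-f)/5,dec)+0.)
        q=.03*np.array(dp[-1]); cur=cur+[-np.sin(f)*q[0]+np.cos(f)*q[1],np.cos(f)*q[0]+np.sin(f)*q[1],-q[2],-np.radians(5*tu[-1])]
        print("dp",dp,"turn",tu,"->",np.round(cur,4).tolist())
E
python3 - <<'E'
from plan import *
plan([.161,-.63,.223,-1.32],[(.45,-.35,.22,-.66),(.52,0,.2,0),(.4595,.2825,.15,.29)])
E
```

```text
dp [[np.float64(1.29), np.float64(-0.74), np.float64(0.01)], [np.float64(2.59), np.float64(-1.48), np.float64(0.02)], [np.float64(3.88), np.float64(-2.22), np.float64(0.03)], [np.float64(5.18), np.float64(-2.96), np.float64(0.04)], [np.float64(6.47), np.float64(-3.69), np.float64(0.06)]] turn [np.float64(-0.84), np.float64(-1.68), np.float64(-2.52), np.float64(-3.36), np.float64(-4.2)] -> [0.3216, -0.4746, 0.2212, -0.9535]
dp [[np.float64(1.48), np.float64(-0.23), np.float64(0.01)], [np.float64(2.95), np.float64(-0.46), np.float64(0.02)], [np.float64(4.42), np.float64(-0.68), np.float64(0.03)], [np.float64(5.9), np.float64(-0.91), np.float64(0.04)], [np.float64(6.98), np.float64(-1.93), np.float64(0.12)]] turn [np.float64(-0.84), np.float64(-1.68), np.float64(-2.52), np.float64(-3.36), np.float64(-4.31)] -> [0.4588, -0.3062, 0.2176, -0.5774]
dp [[np.float64(1.38), np.float64(-0.55), np.float64(0.09)], [np.float64(2.76), np.float64(-1.1), np.float64(0.17)], [np.float64(4.14), np.float64(-1.65), np.float64(0.25)], [np.float64(5.52), np.float64(-2.21), np.float64(0.34)], [np.float64(6.9
[... 248 characters left out ...]
64(2.97), np.float64(0.1), np.float64(0.17)], [np.float64(4.25), np.float64(-0.4), np.float64(0.4)], [np.float64(5.53), np.float64(-0.91), np.float64(0.64)], [np.float64(6.81), np.float64(-1.41), np.float64(0.88)]] turn [np.float64(-0.94), np.float64(-1.89), np.float64(-2.36), np.float64(-2.84), np.float64(-3.31)] -> [0.4941, 0.1209, 0.1786, 0.1243]
dp [[np.float64(1.38), np.float64(-0.12), np.float64(0.24)], [np.float64(2.75), np.float64(-0.24), np.float64(0.48)], [np.float64(4.12), np.float64(-0.36), np.float64(0.72)], [np.float64(5.49), np.float64(-0.48), np.float64(0.95)]] turn [np.float64(-0.48), np.float64(-0.95), np.float64(-1.42), np.float64(-1.9)] -> [0.4594, 0.2826, 0.1501, 0.2901]
```

First one call to check the signs.

Request:
move_arm(
  dp=[
    [1.3,-0.75,0],
    [2.6,-1.5,0],
    [3.9,-2.2,0],
    [5.2,-3.0,0],
    [6.5,-3.7,0],
  ],
  turn=[-0.84,-1.68,-2.52,-3.36,-4.2],
  jaw=[1,1,1,1,1],
)

```text
time: 1.4
position: [0.3238, -0.4722, 0.2229]
tool_rot: [2.991, 0.959, -0.0]
ft_force: [1.6, -0.4, -0.2]
grip_width: 0.999
```

Request:
move_arm(
  dp=[
    [1.5,-0.2,0],
    [3.0,-0.5,0],
    [4.4,-0.7,0],
    [5.9,-0.9,0],
    [7.0,-1.9,0.1],
  ],
  turn=[-0.84,-1.68,-2.52,-3.36,-4.3],
  jaw=[1,1,1,1,1],
)

```text
time: 1.9
position: [0.4639, -0.3047, 0.2199]
tool_rot: [2.758, 1.501, 0.004]
ft_force: [1.2, -0.2, -0.1]
grip_width: 1.001
```

Request:
move_arm(
  dp=[
    [1.4,-0.55,0.1],
    [2.8,-1.1,0.2],
    [4.1,-1.65,0.25],
    [5.5,-2.2,0.35],
    [6.9,-2.8,0.4],
  ],
  turn=[-0.9,-1.9,-2.8,-3.8,-4.7],
  jaw=[1,1,1,1,1],
)

```text
time: 2.4
position: [0.5038, -0.0849, 0.2077]
tool_rot: [2.396, 2.03, -0.0]
ft_force: [1.0, -0.7, -0.3]
grip_width: 0.998
```

Request:
move_arm(
  dp=[
    [1.5,0.05,0.1],
    [3.0,0.1,0.2],
    [4.2,-0.4,0.3],
    [5.5,-0.9,0.4],
    [6.8,-1.4,0.4],
  ],
  turn=[-0.9,-1.9,-2.4,-2.8,-3.3],
  jaw=[1,1,1,1,1],
)

```text
time: 2.9
position: [0.4958, 0.1231, 0.1953]
tool_rot: [2.083, 2.352, -0.0]
ft_force: [0.3, 0.7, 0.7]
grip_width: 1.002
```

```bash
python3 - <<'E'
from plan import *
from bench import ctrl
s=ctrl.get_state(); c=[*s["position"],phi_of(s["tool_rot"])]; print(np.round(c,4))
plan(c,[(.4595,.2825,.12,.28)])
E
```

```text
[0.4958 0.1231 0.1953 0.1213]
dp [[np.float64(1.35), np.float64(-0.14), np.float64(0.63)], [np.float64(2.71), np.float64(-0.28), np.float64(1.26)], [np.float64(4.06), np.float64(-0.42), np.float64(1.88)], [np.float64(5.42), np.float64(-0.56), np.float64(2.51)]] turn [np.float64(-0.45), np.float64(-0.91), np.float64(-1.36), np.float64(-1.82)] -> [0.4594, 0.2825, 0.12, 0.2801]
```

Request:
move_arm(
  dp=[
    [1.35,-0.15,0.6],
    [2.7,-0.3,1.25],
    [4.05,-0.4,1.9],
    [5.4,-0.55,2.5],
    [5.4,-0.55,2.5],
  ],
  turn=[-0.45,-0.9,-1.35,-1.8,-1.8],
  jaw=[1,1,1,1,1],
)

```text
time: 3.4
position: [0.456, 0.2865, 0.1188]
tool_rot: [-1.877, -2.512, 0.001]
ft_force: [0.4, 1.1, 1.0]
grip_width: 0.998
```

```bash
python3 - <<'E'
from ov import *
from plan import *
s=ctrl.get_state(); c=[*s["position"],phi_of(s["tool_rot"])]; print(np.round(c,4),s["ft_force"])
for n in CI: cv2.imwrite(f"pics/{n}1.png",ctrl.get_image(n)[:,:,::-1])
im=cv2.imread("pics/side1.png"); 
for n in CI: print(n,proj(n,[s["position"]]))
a=cv2.resize(cv2.imread("pics/side1.png")[180:310,220:360],None,fx=4,fy=4,interpolation=cv2.INTER_CUBIC)
cv2.imwrite("pics/s1c.png",a)
plan(c,[(.4595,.2825,.007,.28)])
E
```

```text
[0.456  0.2865 0.1188 0.2874] [0.44661924 1.10284215 0.97670119]
top [[245.97625741 219.44825478]]
side [[284.80854913 248.91593598]]
dp [[np.float64(-0.05), np.float64(0.02), np.float64(1.24)], [np.float64(-0.11), np.float64(0.05), np.float64(2.48)], [np.float64(-0.16), np.float64(0.07), np.float64(3.73)]] turn [np.float64(0.03), np.float64(0.06), np.float64(0.08)] -> [0.4594, 0.2825, 0.0069, 0.2804]
```

View pics/s1c.png

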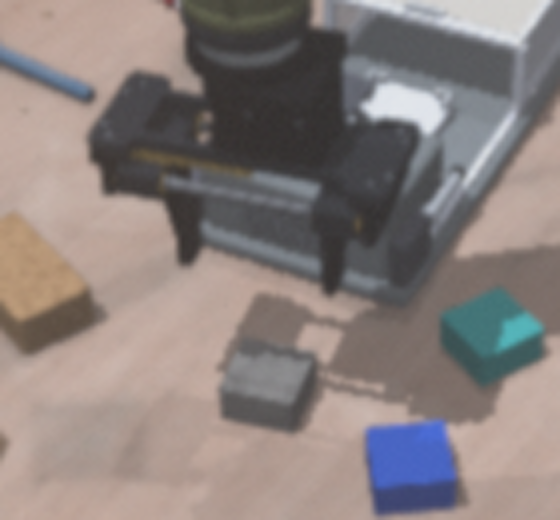

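The grey block sits under the fingers, at side crop (267,385), clear of the blue and teal look-alikes. I'll descend.

Request:
move_arm(
  dp=[
    [-0.05,0,1.0],
    [-0.1,0.05,2.0],
    [-0.15,0.07,3.0],
    [-0.15,0.07,3.5],
    [-0.15,0.07,3.5],
  ],
  turn=[0,0,0,0,0],
  jaw=[1,1,1,1,1],
)

```text
time: 4.0
position: [0.4635, 0.2746, 0.0141]
tool_rot: [-1.896, -2.504, 0.005]
ft_force: [0.1, 0.2, -0.9]
grip_width: 1.002
```

```bash
python3 - <<'E'
from plan import *
from bench import ctrl
s=ctrl.get_state(); c=[*s["position"],phi_of(s["tool_rot"])]; print(np.round(c,4),s["ft_force"])
plan(c,[(.4595,.2825,.007,.28)])
E
```

```text
[0.4635 0.2746 0.0141 0.2747] [ 0.06277376  0.1922061  -0.93657165]
dp [[np.float64(0.29), np.float64(-0.06), np.float64(0.24)]] turn [np.float64(-0.06)] -> [0.4594, 0.2825, 0.0069, 0.2799]
```

Request:
move_arm(
  dp=[
    [0.28,-0.05,0.2],
    [0.28,-0.05,0.2],
    [0.28,-0.05,0.2],
  ],
  turn=[0,0,0],
  jaw=[1,1,1],
)

```text
time: 4.3
position: [0.4606, 0.2854, 0.0106]
tool_rot: [1.892, 2.507, 0.003]
ft_force: [0.8, 0.5, -0.1]
grip_width: 1.003
```

Request:
move_arm(
  dp=[
    [0,0,0],
    [0,0,0],
    [0,0,0],
    [0,0,0],
    [0,0,0],
  ],
  turn=[0,0,0,0,0],
  jaw=[0.3,0,-0.2,-0.4,-0.4],
  grip_force=30,
)

```text
time: 4.8
position: [0.4598, 0.2843, 0.0095]
tool_rot: [-1.894, -2.506, 0.001]
ft_force: [-4.8, -0.6, 3.4]
grip_width: 0.634
```

Request:
move_arm(
  dp=[
    [0,0,0],
    [0,0,0],
    [0,0,0],
  ],
  turn=[0,0,0],
  jaw=[-0.4,-0.4,-0.4],
)

```text
time: 5.1
position: [0.459, 0.2842, 0.0094]
tool_rot: [-1.893, -2.506, 0.003]
ft_force: [-4.9, -1.1, 5.1]
grip_width: 0.597
```

Request:
move_arm(
  dp=[
    [0,0,-0.7],
    [0,0,-1.8],
    [0,0,-3.0],
    [0,0,-4.2],
    [0,0,-5.0],
  ],
  turn=[0,0,0,0,0],
  jaw=[-0.4,-0.4,-0.4,-0.4,-0.4],
)

```text
time: 5.6
position: [0.4612, 0.2846, 0.161]
tool_rot: [1.893, 2.505, 0.004]
ft_force: [0.7, 0.5, -6.1]
grip_width: 0.596
```

```bash
python3 - <<'E'
from plan import *
from bench import ctrl
s=ctrl.get_state(); c=[*s["position"],phi_of(s["tool_rot"])]; print(np.round(c,4),s["ft_force"],s["grip_width"])
c[2]=.159
plan(c,[(.542,.005,.159,.13)])
E
```

```text
[0.4612 0.2846 0.161  0.2769] [ 0.65162111  0.51318909 -6.11021175] 0.5959580945608222
dp [[np.float64(-1.39), np.float64(0.01), np.float64(0.0)], [np.float64(-2.77), np.float64(0.01), np.float64(0.0)], [np.float64(-4.16), np.float64(0.02), np.float64(0.0)], [np.float64(-5.54), np.float64(0.02), np.float64(0.0)], [np.float64(-6.93), np.float64(0.03), np.float64(0.0)]] turn [np.float64(0.24), np.float64(0.48), np.float64(0.72), np.float64(0.96), np.float64(1.2)] -> [0.5189, 0.0849, 0.159, 0.1722]
dp [[np.float64(-1.38), np.float64(0.15), np.float64(0.0)], [np.float64(-2.75), np.float64(0.3), np.float64(0.0)]] turn [np.float64(0.24), np.float64(0.48)] -> [0.5419, 0.0051, 0.159, 0.1303]
```

Request:
move_arm(
  dp=[
    [-1.0,0,0],
    [-2.4,0,0],
    [-3.8,0,0],
    [-5.3,0,0],
    [-6.9,0,0],
  ],
  turn=[0.24,0.48,0.72,0.96,1.2],
  jaw=[-0.4,-0.4,-0.4,-0.4,-0.4],
)

```text
time: 6.1
position: [0.5168, 0.0835, 0.1585]
tool_rot: [2.022, 2.404, -0.0]
ft_force: [1.6, -0.1, -5.6]
grip_width: 0.593
```

Request:
move_arm(
  dp=[
    [-1.2,0.15,0],
    [-2.2,0.25,0],
    [-2.75,0.3,0],
    [-2.75,0.3,0],
    [-2.75,0.3,0],
  ],
  turn=[0.24,0.48,0.48,0.48,0.48],
  jaw=[-0.4,-0.4,-0.4,-0.4,-0.4],
)

```text
time: 6.6
position: [0.5393, 0.0069, 0.1588]
tool_rot: [-2.07, -2.361, -0.001]
ft_force: [0.3, 0.6, -6.6]
grip_width: 0.597
```

```bash
python3 - <<'E'
from ov import *
from plan import *
s=ctrl.get_state(); c=[*s["position"],phi_of(s["tool_rot"])]; print(np.round(c,4),s["ft_force"],s["grip_width"])
for n in CI: cv2.imwrite(f"pics/{n}2.png",ctrl.get_image(n)[:,:,::-1])
plan(c,[(.542,.005,.11,.13)])
M=[.543,-.001,.133]
overlay("side","pics/side2.png","pics/s2c.png",M,[c[0],c[1],c[3],c[2]-.0094],.158,(255,130,130,120),5)
E
```

```text
[0.5393 0.0069 0.1588 0.1315] [ 0.25507526  0.63595936 -6.55268545] 0.5968066564706844
dp [[np.float64(-0.04), np.float64(0.04), np.float64(0.81)], [np.float64(-0.07), np.float64(0.08), np.float64(1.63)]] turn [np.float64(0.01), np.float64(0.02)] -> [0.542, 0.0051, 0.1099, 0.1297]
```

View pics/s2c.png

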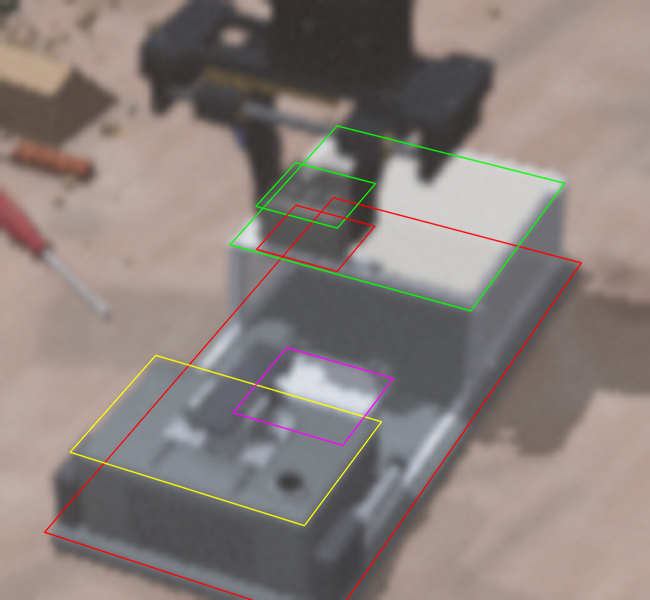

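Request:
move_arm(
  dp=[
    [-0.04,0.08,0.8],
    [-0.04,0.08,1.8],
    [-0.04,0.08,2.7],
    [-0.04,0.08,3.3],
    [-0.04,0.08,3.3],
  ],
  turn=[0,0,0,0,0],
  jaw=[-0.4,-0.4,-0.4,-0.4,-0.4],
)

```text
time: 7.2
position: [0.5395, 0.0064, 0.0579]
tool_rot: [-2.065, -2.361, 0.005]
ft_force: [-0.6, -0.9, -6.0]
grip_width: 0.596
```

```bash
python3 - <<'E'
from ov import *
from plan import *
s=ctrl.get_state(); c=[*s["position"],phi_of(s["tool_rot"])]; print(np.round(c,4),s["ft_force"],s["grip_width"])
for n in CI: cv2.imwrite(f"pics/{n}3.png",ctrl.get_image(n)[:,:,::-1])
plan(c,[(.542,.0055,.05,.13)])
a=[cv2.resize(cv2.imread(f"pics/{n}3.png")[y:y+60,x:x+65],None,fx=6,fy=6,interpolation=cv2.INTER_CUBIC) for n,x,y in(("side",285,170),("top",300,165))]
cv2.imwrite("pics/s3c.png",np.hstack(a))
E
```

```text
[0.5395 0.0064 0.0579 0.1333] [-0.57566396 -0.89073577 -5.98351102] 0.5955639252267411
dp [[np.float64(-0.04), np.float64(0.08), np.float64(0.26)]] turn [np.float64(0.04)] -> [0.5421, 0.0055, 0.0501, 0.1298]
```

View pics/s3c.png

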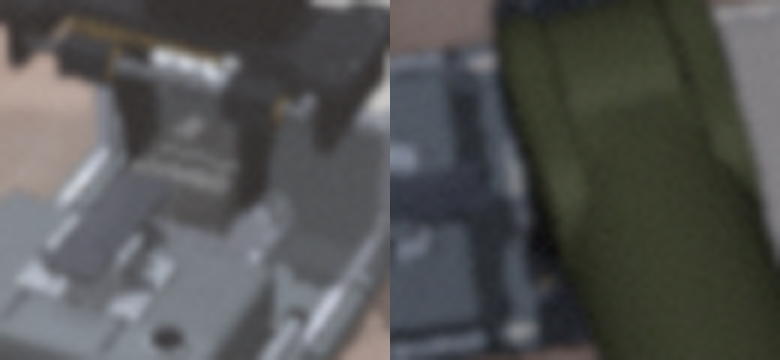

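Request:
move_arm(
  dp=[
    [-0.03,0.07,0.1],
    [-0.03,0.07,0.2],
    [-0.03,0.07,0.3],
    [-0.03,0.07,0.4],
    [-0.03,0.07,0.45],
  ],
  turn=[0.02,0.02,0.02,0.02,0.02],
  jaw=[-0.4,-0.4,-0.4,-0.4,-0.4],
)

```text
time: 7.8
position: [0.5443, 0.004, 0.0467]
tool_rot: [-2.074, -2.359, 0.001]
ft_force: [-0.5, 0.4, -6.0]
grip_width: 0.593
```

Request:
move_arm(
  dp=[
    [0,0,0.07],
    [0,0,0.12],
    [0,0,0.16],
    [0,0,0.2],
    [0,0,0.2],
  ],
  turn=[0,0,0,0,0],
  jaw=[-0.4,-0.4,-0.4,-0.4,-0.4],
)

```text
time: 8.3
position: [0.5443, 0.0041, 0.0408]
tool_rot: [-2.074, -2.359, 0.0]
ft_force: [0.0, -0.0, -7.0]
grip_width: 0.59
```

Request:
move_arm(
  dp=[
    [0,0,0.03],
    [0,0,0.06],
    [0,0,0.06],
  ],
  turn=[0,0,0],
  jaw=[-0.4,-0.4,-0.4],
)

```text
time: 8.6
position: [0.5446, 0.0041, 0.0394]
tool_rot: [2.074, 2.359, -0.0]
ft_force: [0.1, -0.3, -4.6]
grip_width: 0.598
```

Request:
move_arm(
  dp=[
    [0,0,0.03],
    [0,0,0.03],
  ],
  turn=[0,0],
  jaw=[-0.4,-0.4],
)

```text
time: 8.8
position: [0.5446, 0.0041, 0.0394]
tool_rot: [2.074, 2.359, -0.001]
ft_force: [-3.8, -0.7, 5.8]
grip_width: 0.593
```

Request:
move_arm(
  dp=[
    [0,0,0],
    [0,0,0],
    [0,0,0],
    [0,0,0],
    [0,0,0],
  ],
  turn=[0,0,0,0,0],
  jaw=[0.3,0.4,0.5,0.6,0.6],
)

```text
time: 9.3
position: [0.5447, 0.0041, 0.0383]
tool_rot: [2.074, 2.359, 0.0]
ft_force: [0.7, 0.6, -0.9]
grip_width: 0.786
```

Request:
move_arm(
  dp=[
    [0,0,-0.2],
    [0,0,-0.8],
    [0,0,-1.8],
    [0,0,-3.0],
    [0,0,-4.2],
  ],
  turn=[0,0,0,0,0],
  jaw=[0.6,0.6,0.6,0.6,0.6],
)

```text
time: 9.8
position: [0.5442, 0.0043, 0.1658]
tool_rot: [-2.073, -2.36, 0.0]
ft_force: [0.4, -0.0, -0.7]
grip_width: 0.8
```

Request:
move_arm(
  dp=[
    [-1.2,0,0],
    [-2.6,0,0],
    [-4.0,0,0],
    [-5.4,0,0],
    [-6.8,0,0],
  ],
  turn=[0,0,0,0,0],
  jaw=[0,-0.5,-1,-1,-1],
)

```text
time: 10.3
position: [0.5708, -0.1999, 0.165]
tool_rot: [2.073, 2.359, 0.0]
ft_force: [1.9, 0.1, -1.1]
grip_width: 0.43
```

Request:
move_arm(
  dp=[
    [-1.1,-0.05,0],
    [-1.8,-0.1,0],
    [-2.0,-0.1,0],
    [-2.0,-0.1,0],
    [-2.0,-0.1,0],
  ],
  turn=[0,0,0,0,0],
  jaw=[-1,-1,-1,-1,-1],
)

```text
time: 10.8
position: [0.5759, -0.2554, 0.1645]
tool_rot: [-2.07, -2.362, -0.002]
ft_force: [-0.4, 0.5, -0.5]
grip_width: 0.024
```

```bash
python3 - <<'E'
from ov import *
from plan import *
s=ctrl.get_state(); c=[*s["position"],phi_of(s["tool_rot"])]; print(np.round(c,4),s["ft_force"],s["grip_width"])
for n in CI: cv2.imwrite(f"pics/{n}4.png",ctrl.get_image(n)[:,:,::-1])
M=[.5445,-.002,.13]; N=world(M,[(0,.006,.03)])[0]; print("nest",N)
B=[N[0],N[1],.13,.03]
overlay("side","pics/side4.png","a.png",M,B,.158,(270,130,100,120),4)
overlay("top","pics/top4.png","b.png",M,B,.158,(290,150,100,120),4)
cv2.imwrite("pics/4c.png",np.hstack([cv2.imread("a.png"),cv2.imread("b.png")]))
E
```

```text
[ 0.5759 -0.2554  0.1645  0.1317] [-0.41019353  0.47854087 -0.47993563] 0.02353633948658834
nest [0.5437222  0.00394937 0.03      ]
```

View pics/4c.png

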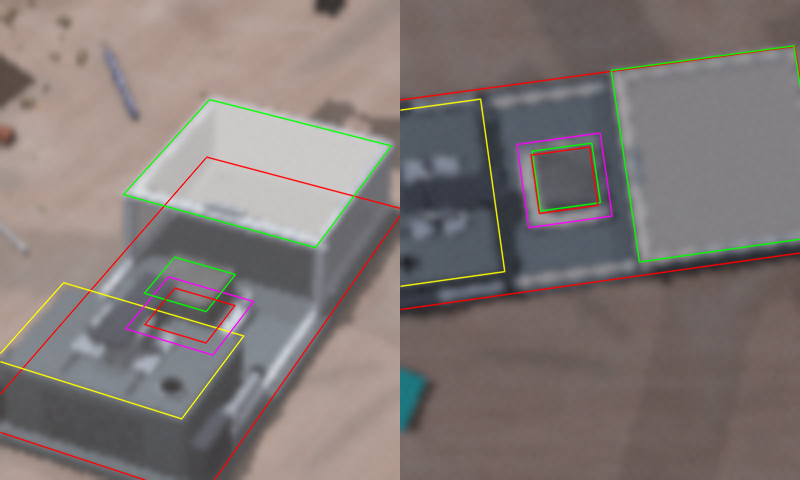

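The block sits centred on the white nest floor in both views: side crop (190,290), top crop (565,180). The guard is still open. I'll lower the closed fingers before the pad.

Request:
move_arm(
  dp=[
    [0,0,1.0],
    [0,0,2.3],
    [0,0,3.4],
    [0,0,3.9],
    [0,0,3.9],
  ],
  turn=[0,0,0,0,0],
  jaw=[-1,-1,-1,-1,-1],
)

```text
time: 11.4
position: [0.574, -0.2564, 0.0453]
tool_rot: [-2.069, -2.358, 0.001]
ft_force: [-0.0, 0.3, 0.7]
grip_width: 0.009
```

Request:
move_arm(
  dp=[
    [0.2,0,0],
    [0.4,0,0],
    [0.6,0,0],
    [0.8,0,0],
    [0.9,0,0],
  ],
  turn=[0,0,0,0,0],
  jaw=[-1,-1,-1,-1,-1],
)

```text
time: 11.9
position: [0.5723, -0.2303, 0.0481]
tool_rot: [2.072, 2.36, 0.0]
ft_force: [-0.1, 0.3, 0.1]
grip_width: 0.005
```

Request:
move_arm(
  dp=[
    [0.1,0,0],
    [0.2,0,0],
    [0.3,0,0],
    [0.4,0,0],
    [0.5,0,0],
  ],
  turn=[0,0,0,0,0],
  jaw=[-1,-1,-1,-1,-1],
)

```text
time: 12.4
position: [0.5699, -0.2167, 0.0473]
tool_rot: [2.074, 2.359, -0.001]
ft_force: [0.1, -1.1, -0.8]
grip_width: 0.005
```

Request:
move_arm(
  dp=[
    [0.15,0,0],
    [0.35,0,0],
    [0.6,0,0],
    [0.85,0,0],
    [1.1,0,0],
  ],
  turn=[0,0,0,0,0],
  jaw=[-1,-1,-1,-1,-1],
)

```text
time: 12.9
position: [0.5653, -0.1829, 0.0473]
tool_rot: [-2.073, -2.36, 0.001]
ft_force: [-0.4, -2.8, -0.5]
grip_width: 0.004
```

Request:
move_arm(
  dp=[
    [0.25,0,0],
    [0.5,0,0],
    [0.75,0,0],
    [1.0,0,0],
    [1.2,0,0],
  ],
  turn=[0,0,0,0,0],
  jaw=[-1,-1,-1,-1,-1],
)

```text
time: 13.4
position: [0.561, -0.1471, 0.0473]
tool_rot: [-2.073, -2.36, -0.0]
ft_force: [-1.1, -1.2, -0.2]
grip_width: 0.011
```

Request:
move_arm(
  dp=[
    [0.2,0,0],
    [0.4,0,0],
    [0.6,0,0],
    [0.8,0,0],
    [1.0,0,0],
  ],
  turn=[0,0,0,0,0],
  jaw=[-1,-1,-1,-1,-1],
)

```text
time: 13.9
position: [0.5572, -0.1178, 0.0474]
tool_rot: [2.074, 2.36, -0.0]
ft_force: [-0.2, -2.3, 0.3]
grip_width: 0.004
```

Request:
move_arm(
  dp=[
    [0.1,0,0],
    [0.2,0,0],
    [0.3,0,0],
    [0.4,0,0],
    [0.5,0,0],
  ],
  turn=[0,0,0,0,0],
  jaw=[-1,-1,-1,-1,-1],
)

```text
time: 14.4
position: [0.5555, -0.1046, 0.0474]
tool_rot: [2.074, 2.358, -0.001]
ft_force: [0.9, -4.9, -1.3]
grip_width: 0.009
```

Request:
move_arm(
  dp=[
    [0.04,0,0],
    [0.08,0,0],
    [0.12,0,0],
    [0.15,0,0],
    [0.15,0,0],
  ],
  turn=[0,0,0,0,0],
  jaw=[-1,-1,-1,-1,-1],
)

```text
time: 14.9
position: [0.5551, -0.1017, 0.0474]
tool_rot: [2.074, 2.356, -0.003]
ft_force: [1.5, -7.6, -2.3]
grip_width: 0.004
```

```bash
python3 - <<'E'
from ov import *
from edge import *
s=ctrl.get_state(); print(np.round(s["position"],4),s["ft_force"])
for n in CI: cv2.imwrite(f"pics/{n}5.png",ctrl.get_image(n)[:,:,::-1])
M=[.5445,-.002,.13]
L=lambda g,z=.088:[((-.082,.115-g,z),(.02,.115-g,z))]
for n in CI:
  for off in(0,):
    im=cv2.GaussianBlur(cv2.imread(f"pics/{n}5.png").astype(np.float32),(0,0),.7); G=np.hypot(cv2.Sobel(im,-1,1,0),cv2.Sobel(im,-1,0,1)).max(2)
    r=[]
    for g in np.arange(.02,.075,.0025):
        a,b=L(g)[0]; q=proj(n,world(M,np.linspace(a,b,40))).astype(np.float32); r.append(round(float(cv2.remap(G,q[:,:1],q[:,1:],1).mean())))
    print(n,list(zip(np.round(np.arange(.02,.075,.0025),4).tolist(),r)))
E
```

```text
[ 0.5551 -0.1017  0.0474] [ 1.47992353 -7.55219767 -2.28496858]
top [(0.02, 49), (0.0225, 40), (0.025, 32), (0.0275, 31), (0.03, 31), (0.0325, 36), (0.035, 63), (0.0375, 114), (0.04, 155), (0.0425, 156), (0.045, 116), (0.0475, 82), (0.05, 83), (0.0525, 95), (0.055, 81), (0.0575, 57), (0.06, 37), (0.0625, 25), (0.065, 23), (0.0675, 24), (0.07, 25), (0.0725, 20)]
side [(0.02, 58), (0.0225, 59), (0.025, 60), (0.0275, 58), (0.03, 51), (0.0325, 54), (0.035, 86), (0.0375, 136), (0.04, 174), (0.0425, 182), (0.045, 161), (0.0475, 122), (0.05, 87), (0.0525, 73), (0.055, 77), (0.0575, 77), (0.06, 73), (0.0625, 69), (0.065, 71), (0.0675, 76), (0.07, 81), (0.0725, 85)]
```

Request:
move_arm(
  dp=[
    [0.02,0,0],
    [0.04,0,0],
    [0.04,0,0],
  ],
  turn=[0,0,0],
  jaw=[-1,-1,-1],
)

```text
time: 15.3
position: [0.555, -0.1008, 0.0475]
tool_rot: [2.074, 2.355, -0.003]
ft_force: [0.7, -7.5, -1.3]
grip_width: 0.004
```

Request:
move_arm(
  dp=[
    [0.02,0,0],
    [0.04,0,0],
    [0.04,0,0],
  ],
  turn=[0,0,0],
  jaw=[-1,-1,-1],
)

```text
time: 15.6
position: [0.5549, -0.0999, 0.0474]
tool_rot: [2.074, 2.355, -0.003]
ft_force: [1.3, -7.7, -2.1]
grip_width: 0.001
```

Request:
move_arm(
  dp=[
    [0.02,0,0],
    [0.04,0,0],
    [0.04,0,0],
  ],
  turn=[0,0,0],
  jaw=[-1,-1,-1],
)

```text
time: 15.9
position: [0.5547, -0.0989, 0.0474]
tool_rot: [2.074, 2.355, -0.004]
ft_force: [0.9, -8.2, -0.5]
grip_width: -0.001
```

Request:
move_arm(
  dp=[
    [0.02,0,0],
    [0.03,0,0],
    [0.03,0,0],
  ],
  turn=[0,0,0],
  jaw=[-1,-1,-1],
)

```text
time: 16.2
position: [0.5546, -0.0982, 0.0474]
tool_rot: [2.074, 2.355, -0.004]
ft_force: [1.0, -8.9, -1.8]
grip_width: 0.003
```

Request:
move_arm(
  dp=[
    [0.02,0,0],
    [0.04,0,0],
    [0.04,0,0],
  ],
  turn=[0,0,0],
  jaw=[-1,-1,-1],
)

```text
time: 16.5
position: [0.5545, -0.0972, 0.0474]
tool_rot: [2.074, 2.354, -0.004]
ft_force: [1.9, -9.3, -2.1]
grip_width: 0.005
```

Request:
move_arm(
  dp=[
    [0.02,0,0],
    [0.02,0,0],
  ],
  turn=[0,0],
  jaw=[-1,-1],
)

```text
time: 16.7
position: [0.5544, -0.0961, 0.0474]
tool_rot: [2.074, 2.355, -0.003]
ft_force: [0.2, -7.8, -1.2]
grip_width: 0.004
```

Request:
move_arm(
  dp=[
    [0.02,0,0],
    [0.02,0,0],
    [0.02,0,0],
  ],
  turn=[0,0,0],
  jaw=[-1,-1,-1],
)

```text
time: 17.0
position: [0.554, -0.0908, 0.0474]
tool_rot: [-2.073, -2.359, -0.002]
ft_force: [0.1, 0.1, -0.8]
grip_width: 0.001
```

Request:
move_arm(
  dp=[
    [0.02,0,0],
    [0.02,0,0],
    [0.02,0,0],
  ],
  turn=[0,0,0],
  jaw=[-1,-1,-1],
)

```text
time: 17.3
position: [0.554, -0.0907, 0.0474]
tool_rot: [-2.073, -2.36, -0.001]
ft_force: [0.8, -0.5, 0.4]
grip_width: 0.004
```

Request:
move_arm(
  dp=[
    [0.03,0,0],
    [0.03,0,0],
    [0.03,0,0],
  ],
  turn=[0,0,0],
  jaw=[-1,-1,-1],
)

```text
time: 17.6
position: [0.554, -0.0907, 0.0474]
tool_rot: [2.074, 2.359, 0.0]
ft_force: [0.3, -1.3, -0.5]
grip_width: 0.006
```

Request:
move_arm(
  dp=[
    [0.03,0,0],
    [0.03,0,0],
    [0.03,0,0],
  ],
  turn=[0,0,0],
  jaw=[-1,-1,-1],
)

```text
time: 17.9
position: [0.5539, -0.0906, 0.0474]
tool_rot: [2.074, 2.358, -0.0]
ft_force: [2.6, -4.9, -2.0]
grip_width: 0.008
```

Request:
move_arm(
  dp=[
    [0.04,0,0],
    [0.04,0,0],
    [0.04,0,0],
  ],
  turn=[0,0,0],
  jaw=[-1,-1,-1],
)

```text
time: 18.2
position: [0.5537, -0.0892, 0.0474]
tool_rot: [2.074, 2.358, -0.0]
ft_force: [2.8, -4.3, -1.4]
grip_width: 0.004
```

Request:
move_arm(
  dp=[
    [0.03,0,0],
    [0.03,0,0],
    [0.03,0,0],
  ],
  turn=[0,0,0],
  jaw=[-1,-1,-1],
)

```text
time: 18.5
position: [0.5536, -0.0886, 0.0474]
tool_rot: [2.074, 2.358, -0.001]
ft_force: [2.9, -5.7, -1.9]
grip_width: 0.005
```

Request:
move_arm(
  dp=[
    [0.02,0,0],
    [0.02,0,0],
    [0.02,0,0],
  ],
  turn=[0,0,0],
  jaw=[-1,-1,-1],
)

```text
time: 18.8
position: [0.5536, -0.0886, 0.0474]
tool_rot: [2.074, 2.357, -0.001]
ft_force: [2.7, -5.5, -2.3]
grip_width: 0.003
```

Request:
move_arm(
  dp=[
    [0.03,0,0],
    [0.03,0,0],
    [0.03,0,0],
  ],
  turn=[0,0,0],
  jaw=[-1,-1,-1],
)

```text
time: 19.1
position: [0.5536, -0.0886, 0.0474]
tool_rot: [2.074, 2.356, -0.002]
ft_force: [3.2, -7.6, -2.7]
grip_width: 0.009
```

Request:
move_arm(
  dp=[
    [0.03,0,0],
    [0.03,0,0],
    [0.03,0,0],
  ],
  turn=[0,0,0],
  jaw=[-1,-1,-1],
)

```text
time: 19.4
position: [0.5536, -0.0885, 0.0474]
tool_rot: [2.074, 2.355, -0.003]
ft_force: [3.8, -9.4, -2.6]
grip_width: 0.006
```

Request:
move_arm(
  dp=[
    [0.03,0,0],
    [0.03,0,0],
    [0.03,0,0],
  ],
  turn=[0,0,0],
  jaw=[-1,-1,-1],
)

```text
time: 19.7
position: [0.5536, -0.0885, 0.0475]
tool_rot: [2.074, 2.354, -0.004]
ft_force: [4.5, -10.1, -3.4]
grip_width: 0.007
```

Request:
move_arm(
  dp=[
    [0.02,0,0],
    [0.02,0,0],
    [0.02,0,0],
  ],
  turn=[0,0,0],
  jaw=[-1,-1,-1],
)

```text
time: 20.0
position: [0.5536, -0.0885, 0.0475]
tool_rot: [2.074, 2.353, -0.004]
ft_force: [4.0, -10.5, -2.8]
grip_width: 0.003
```

Request:
move_arm(
  dp=[
    [0.03,0,0],
    [0.03,0,0],
    [0.03,0,0],
  ],
  turn=[0,0,0],
  jaw=[-1,-1,-1],
)

```text
time: 20.3
position: [0.5536, -0.0885, 0.0475]
tool_rot: [2.074, 2.352, -0.005]
ft_force: [4.6, -13.0, -3.8]
grip_width: 0.008
```

Request:
move_arm(
  dp=[
    [-0.1,0,0],
    [-0.2,0,0],
    [-0.3,0,0],
    [-0.4,0,0],
    [-0.5,0,0],
  ],
  turn=[0,0,0,0,0],
  jaw=[-1,-1,-1,-1,-1],
)

```text
time: 20.8
position: [0.5541, -0.0965, 0.0471]
tool_rot: [-2.071, -2.36, -0.0]
ft_force: [-0.1, -0.2, 0.2]
grip_width: 0.004
```

Request:
move_arm(
  dp=[
    [-0.3,0,0],
    [-0.8,0,0],
    [-1.3,0,0],
    [-1.6,0,0],
    [-1.6,0,0],
  ],
  turn=[0,0,0,0,0],
  jaw=[-1,-1,-1,-1,-1],
)

```text
time: 21.3
position: [0.5607, -0.1482, 0.0471]
tool_rot: [2.078, 2.355, -0.001]
ft_force: [0.0, 0.2, 0.2]
grip_width: 0.007
```

```bash
python3 - <<'E'
from ov import *
s=ctrl.get_state(); print(np.round(s["position"],4),s["ft_force"])
for n in CI: cv2.imwrite(f"pics/{n}6.png",ctrl.get_image(n)[:,:,::-1])
M=[.5445,-.002,.13]; gs=np.arange(.0,.075,.0025)
for n in CI:
    im=cv2.GaussianBlur(cv2.imread(f"pics/{n}6.png").astype(np.float32),(0,0),.7); G=np.hypot(cv2.Sobel(im,-1,1,0),cv2.Sobel(im,-1,0,1)).max(2)
    r=[]
    for g in gs:
        q=proj(n,world(M,np.linspace((-.082,.115-g,.088),(.02,.115-g,.088),40))).astype(np.float32); r.append(round(float(cv2.remap(G,q[:,:1],q[:,1:],1).mean())))
    print(n,dict(zip(np.round(gs,4).tolist(),r)))
N=world(M,[(0,.006,.03)])[0]; B=[N[0],N[1],.13,.03]
overlay("side","pics/side6.png","a.png",M,B,.031,(270,130,100,120),4)
overlay("top","pics/top6.png","b.png",M,B,.031,(290,150,100,120),4)
cv2.imwrite("pics/6c.png",np.hstack([cv2.imread("a.png"),cv2.imread("b.png")]))
E
```

```text
[ 0.5607 -0.1482  0.0471] [0.04053016 0.21100436 0.21474595]
top {0.0: 56, 0.0025: 57, 0.005: 56, 0.0075: 56, 0.01: 57, 0.0125: 58, 0.015: 58, 0.0175: 56, 0.02: 48, 0.0225: 53, 0.025: 84, 0.0275: 133, 0.03: 154, 0.0325: 134, 0.035: 88, 0.0375: 70, 0.04: 78, 0.0425: 75, 0.045: 63, 0.0475: 56, 0.05: 56, 0.0525: 59, 0.055: 57, 0.0575: 47, 0.06: 34, 0.0625: 24, 0.065: 23, 0.0675: 24, 0.07: 24, 0.0725: 20}
side {0.0: 55, 0.0025: 59, 0.005: 60, 0.0075: 60, 0.01: 58, 0.0125: 58, 0.015: 57, 0.0175: 57, 0.02: 56, 0.0225: 69, 0.025: 101, 0.0275: 139, 0.03: 165, 0.0325: 163, 0.035: 136, 0.0375: 100, 0.04: 77, 0.0425: 75, 0.045: 78, 0.0475: 73, 0.05: 67, 0.0525: 63, 0.055: 61, 0.0575: 61, 0.06: 63, 0.0625: 66, 0.065: 72, 0.0675: 79, 0.07: 84, 0.0725: 86}
```

View pics/6c.png

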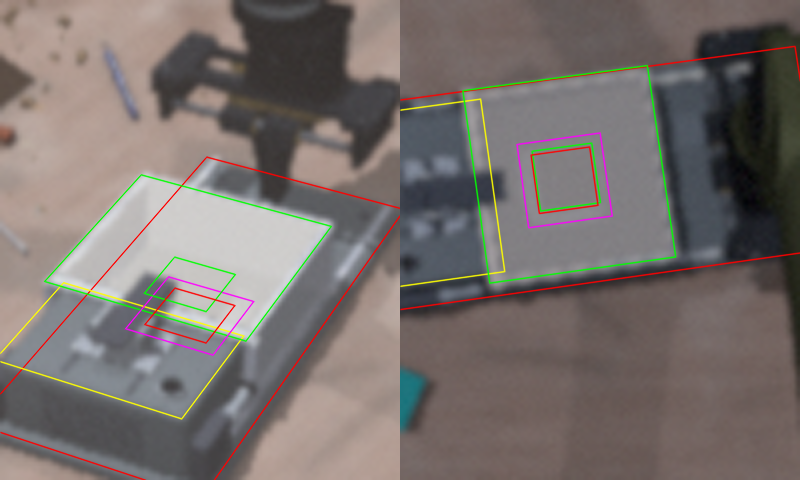

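The guard rests at about 0.031 m with the fingers about 50 mm clear of it, so the catch holds. I'm handing the job in.

```bash
python3 -c "
from bench import ctrl
print(ctrl.get_state()['ft_force'],ctrl.get_state()['time']); print(ctrl.close_job())"
```

```text
[ 0.99863192 -0.41640916 -0.13835617] 21.4
the job is handed in; nothing more can be done
None
```

I put the steel block in the nest and pushed the guard shut until the catch clicked, then handed the job in at 21.4 s; `close_job` gives no verdict.

- **Block:** I took the grey block, not the blue or teal ones, gripped it by its machine ±x sides and set it down. It met the floor at the expected height, and both cameras showed it centred in the nest with the guard still open.
- **Guard:** The push rose to about 9 N, then dropped to 0 as the catch clicked. I then pressed on to the stop with about 13–14 N in all, under the 20 N limit. After backing off 50 mm, both cameras put the guard at about 0.030–0.031 m; unlatched it would have sprung back to 0.05 m or more. Wrist force was near zero.
- **Not checked:** The hood hides the block once shut, so I could not see it again after closing. I did not re-measure the bystanders, but the arm stayed clear of them.
- **Disagreement:** My pose estimates for the machine differed by up to about 9 mm and 0.03 rad between methods. The block still went down freely between the corner stops.

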